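# Hold the cover plate over the housing's threaded holes

## Task

Pull the drawer of the small grey drawer unit open by its bar handle, take the aluminium cover plate out by its black handle, and hold it level about 1 cm above the open housing, turned so that each of its four holes is right over the matching threaded hole (close pair over close pair, wide pair over wide pair), ready for the screws. Do not set it down on the housing: finish with the gripper still holding the plate hovering there, quite still. Leave the other things on the bench where they are.

Things in the scene. Friction and masses are not known exactly. Their poses are not given: they have to be found in the camera images.
- drawer_handle (a point): middle of the drawer's steel bar handle: round, 11 mm thick, 110 mm long along this point's y axis, 35 mm off the white drawer front (30 mm free behind it), 55 mm above the worktop and 25 mm below the top of the drawer unit. The drawer slides out along this point's -x axis, roughly towards the robot
- drawer (a joint): how far the drawer is out, in m: 0 shut, 0.16 the end stop (a few N to pull; it stays where it is left). At the start it is shut or up to 0.012 out
- cabinet: small grey one-drawer unit, fixed on the worktop ahead, 220 (x) x 210 (y) x 80 mm high, white drawer front facing -x. Origin: centre of its underside. Drawer inside 180 x 170 mm; above the worktop its floor is 17, side walls' tops 54, front's top 76 mm. The plate lies near its front and is clear of the unit's top only with the drawer nearly all the way out
- plate_grip (a point): centre of the black, flat-sided handle bar in the middle of the loose cover plate, 32 mm above the plate's underside (27 mm above its upper face). The bar is 56 mm long (x), 14 mm wide (y) and 16 mm high, its top 40 mm above the underside, and stands on two feet. Axes as the plate's
- plate: cover plate, bare aluminium, 100 (x) x 76 (y) x 5 mm, 0.1 to 0.23 kg; starts flat in the drawer, x axis within 0.25 rad of the drawer unit's, and comes out with it. Four 9 mm holes: a close pair 26 mm apart at its -x end, a wide pair 52 mm apart at its +x end. Origin: centre of its underside, z up through the handle
- housing: aluminium housing bolted to the worktop left of centre, open at the top, with an oblong opening and four threaded holes in its top flange and two brass ports on its +y side. Flange 100 (x) x 76 (y) mm, its top 50 mm above the worktop. Origin: centre of its underside, z up
- housing_top (a point): centre of the housing's top face (50 mm above the worktop), axes as the housing's. Four 6 mm threaded holes around it: at the -x end a close pair 26 mm apart, at the +x end a wide pair 52 mm apart
- hole0 (a point): centre of the plate's left hole of the close pair (-40, +13) mm from the plate's centre, at the underside
- thread0 (a point): centre of the housing's threaded hole that belongs to it, the left hole of the close pair (-40, +13) mm from the housing's centre, at the top face
- hole1 (a point): centre of the plate's right hole of the close pair (-40, -13) mm from the plate's centre, at the underside
- thread1 (a point): centre of the housing's threaded hole that belongs to it, the right hole of the close pair (-40, -13) mm from the housing's centre, at the top face
- hole2 (a point): centre of the plate's left hole of the wide pair (+40, +26) mm from the plate's centre, at the underside
- thread2 (a point): centre of the housing's threaded hole that belongs to it, the left hole of the wide pair (+40, +26) mm from the housing's centre, at the top face
- hole3 (a point): centre of the plate's right hole of the wide pair (+40, -26) mm from the plate's centre, at the underside
- thread3 (a point): centre of the housing's threaded hole that belongs to it, the right hole of the wide pair (+40, -26) mm from the housing's centre, at the top face
- screwdriver: red-handled screwdriver, 169 mm, lying on the right: a bystander, leave it alone. Origin: centre of its underside
- ptfe_tape: small roll of white tape, 45 mm across, 13 mm high: a bystander, leave it alone. Origin: centre of its underside
- fittings_box: small blue-grey parts box, 65 x 90 x 26 mm: a bystander, leave it alone. Origin: centre of its underside
- beaker: glass beaker, 53 mm across, 70 mm high: a bystander, leave it alone. Origin: centre of its underside
- marker: red and white marker pen, 135 mm, lying: a bystander, leave it alone. Origin: centre of its underside
- bottle: white plastic bottle, 50 mm across, 113 mm high: a bystander, leave it alone. Origin: centre of its underside

How it is judged (in metres and radians):
On the way:
1. the drawer is pulled out by at least 10 cm (value of joint drawer above 0.1 m), for 0.2 s.
At the end, for the whole second after the job is handed in: The plate is held in the gripper (at least 1 N between fingers and plate), still (under 2 cm/s) and not touching the housing, with each of its four holes within 4 mm, seen from above, of its own threaded hole and 3 to 20 mm above the housing's top face (horizontal distance between hole0 and thread0 below 0.004 m and z of hole0 in the frame of housing_top between 0.003 and 0.02 m and horizontal distance between hole1 and thread1 below 0.004 m and z of hole1 in the frame of housing_top between 0.003 and 0.02 m and horizontal distance between hole2 and thread2 below 0.004 m and z of hole2 in the frame of housing_top between 0.003 and 0.02 m and horizontal distance between hole3 and thread3 below 0.004 m and z of hole3 in the frame of housing_top between 0.003 and 0.02 m and contact force between plate and the fingers above 1 N and contact force between plate and housing below 0.2 N and linear speed of plate below 0.02 m/s); the arm keeps its last pose, push and grip.
It fails at once if a bystander (screwdriver, ptfe_tape, fittings_box, beaker, marker, bottle) is moved by more than 3 cm (distance of any of screwdriver, ptfe_tape, fittings_box, beaker, marker, bottle from where it was at the start of the episode above 0.03 m).
It also fails if it takes over 61 s, if anything falls off the work surface, if the arm or the gripper's body presses on something with over 40 N, if the wrist force passes 120 N, or if a joint passes its speed limit or range.

## Robot

A 7-joint arm with a two-finger parallel gripper is mounted at the origin on a cart in front of the work surface, level with it; the furniture and walls round the work are solid. World frame = base frame: x ahead of the robot, y to its left, z up, the work surface at z = 0. Lengths are in m, angles in degrees, forces in N, time in s.
With the tool pointing down it reaches from about 0.425 to 0.875 m from the base axis. Payload 4.7 kg.
Tool frame: the origin (TCP) lies at the centre of the arm's flange, where the gripper is bolted on; the fingertips stand 182 mm ahead of it and the grasp point (between the pads) lies 164 mm ahead of it; z points along the fingers, x is the direction in which the jaws open and shut, and the axes are right-handed (so a half turn about z gives the same grasp; the last joint's range is limited). The gripper opens to 87 mm and grips with 3 to 60 N. Pads are 19 mm wide; open, the fingers measure 117 mm over their backs; the gripper's body (75 mm by 190 mm) begins 51 mm behind the grasp point.
Start: joints at [69.563, 18.392, -4.016, 83.108, 1.295, 78.541, -3.26], TCP at [0.236, -0.606, 0.405] pointing down, gripper open.
Joint ranges: [-163.93, 163.93], [-17.29, 119.83], [-79.2, 71.16], [3.27, 140.29], [-89.18, 269.18], [5.43, 117.66], [-154.24, 154.24]. Speed limits (degrees/s): [147.25, 147.25, 180, 180, 180, 180, 180].

## Interface

Orientations are given as [roll, pitch, yaw] about the fixed x, y, z axes, in that order (R = Rz(yaw) Ry(pitch) Rx(roll)).
In Python, from cell import env gives the robot as it stands. The module is installed in compiled form; this text tells all that it offers.
- The arm moves only by the tool carry_out, never from a script. Its argument "increments" is a list of rows, each a list of 5 numbers: the shift along the world's x, y, z in m, then the turn about the world's z in degrees, then the gripper's target within -1 to 1 (shut at 1, half-way at 0, fully open at -1). In form: [[dx, dy, dz, spin, jaw], ...]. A call has 1 to 20 rows; each row is the pose to reach, as a shift and turn from the pose commanded when the call began; what a row does not reach only later rows make up. A row lasts 1/10 s, in which the tool goes at most 50 mm and 8.59 degrees, less where a joint would pass 70% of its speed; a pose out of reach is approached as far as the arm can. A call with a gripper value outside its range is refused whole. The fingers move at their own pace and stop on an object; "grip_force" is the grip in N (left out, the last holds). Time passes only in rows, so rows that repeat a pose let the fingers close. It gives the time, the measured TCP pose, the force and the opening at its end, in the units of the state.
- env.get_obs(): the state, without advancing time (a new reading comes with each control period).
- env.read_camera(name): name is "side" or "top" or "wrist"; returns (picture, depth): 480x640x3 uint8, red, green, blue; 480x640 float32, m along the optical axis (not along the pixel's ray), 0 where there is no reading.
- env.get_calibration(name): a dict with "K" (3x3 intrinsics, pixels), "camera_from_world" (4x4, takes a point from world to camera coordinates); the wrist camera has in their place "T_tool_cam" (4x4, takes a point from camera to tool coordinates, whose origin is the TCP and whose axes are the tool frame's). Camera axes: x right, y down, z forward; pixel columns grow to the right and rows downward; lengths in m; the calibration is good to about 2 mm. The wrist camera is an equidistant fisheye: a pixel r from the principal point sees the ray r / f radians off the axis. A picture is of the moment at which its call begins: read the wrist's pose just before it. get_calibration takes no time and is no camera call.
- env.sign_off(): hands the job in, once; it reports no verdict.
The state is a dict: "time_s": time; "qpos": joint angles; "joint_velocities": joint speeds; "effort": joint torques, N m; "tool_pos": TCP position; "tool_rot": TCP orientation; "force": force on the tool from outside, world axes, zero at the start; "wrist_torque": the same for the moment, N m; "grip_width": finger opening in m.
Only numpy, scipy, OpenCV 4.12 (cv2) and the standard library are available. Lean on these libraries where they do the work, as an engineer would, in place of code of your own. Each camera call takes 0.05 s, during which the arm holds its last target.

## Working session

There is one attempt and no reset: what is moved stays moved. The work goes in short steps, Python scripts to look and compute and a tool call to move; the robot and the scene stay as the last step left them, time stands still between calls to the robot, and variables do not carry over. Pictures are saved under pics/ and viewed, and the job is handed in when it is done.

Besides the shell and the picture viewer there is one more tool, called as a command line: name --pt "numbers of a row" for each row, then --argument value for the rest. carry_out: Moves the arm, as the interface text tells. Its arguments: {"type":"object","properties":{"increments":{"type":"array"},"grip_force":{"type":"number"}},"required":["increments"]}

```bash
mkdir -p pics; ls; python3 - <<'E'
from cell import env
import numpy as np,cv2
print(env.get_obs())
for n in ["top","side","wrist"]:
    p,d=env.read_camera(n); cv2.imwrite(f"pics/{n}0.png",p[:,:,::-1]); np.save(f"{n}0.npy",d)
    print(n,env.get_calibration(n))
E
```

```text
pics
{'time_s': 0.0, 'qpos': array([69.56055108, 18.43941013, -4.01586164, 83.17607887,  1.29574016,
       78.54095876, -3.26038829]), 'joint_velocities': array([ 0.0967554 ,  0.05452979,  0.01459786,  0.01005129, -0.15301426,
       -0.06010068, -0.03309005]), 'effort': array([ 9.25268387e-05, -4.91286957e+01, -4.03928999e-01, -3.12523592e+01,
       -6.39208616e-02,  4.37513762e-02,  1.88769641e-04]), 'tool_pos': array([ 0.23544974, -0.60563026,  0.40364694]), 'tool_rot': array([ 1.79993550e+02,  1.11159217e-01, -6.87507088e+01]), 'force': array([-0.45777445,  0.11649754,  0.78433753]), 'wrist_torque': array([ 0.04501902, -0.01768559, -0.07900032]), 'grip_width': 0.08732062092936628}
top {'K': array([[546.54376069,   0.        , 317.4714042 ],
       [  0.        , 546.54376069, 242.64840685],
       [  0.        ,   0.        ,   1.        ]]), 'camera_from_world': array([[ 0.02184121, -0.99969932, -0.01114629, -0.01604956],
       [-0.99346746, -0.02045331, -0.11226785,  0.59226794],
       [ 0.11200611,  0.01352555, -0.99361546,  1.58666655],
       [ 0.        ,  0.        ,  
[... 283 characters left out ...]
[-0.26922936, -0.60646532, -0.74814128,  0.18199126],
       [ 0.283991  ,  0.69228954, -0.6633885 ,  1.09959928],
       [ 0.        ,  0.        ,  0.        ,  1.        ]])}
wrist {'K': array([[371.64829954,   0.        , 317.91623078],
       [  0.        , 371.64829954, 246.53494196],
       [  0.        ,   0.        ,   1.        ]]), 'T_tool_cam': array([[ 9.99999963e-01,  2.68350445e-04, -5.25881409e-05,
        -4.91043283e-04],
       [-2.44973605e-04,  9.64580800e-01,  2.63787451e-01,
        -7.16846383e-02],
       [ 1.21512991e-04, -2.63787429e-01,  9.64580830e-01,
         1.97774596e-02],
       [ 0.00000000e+00,  0.00000000e+00,  0.00000000e+00,
         1.00000000e+00]])}
```

View pics/top0.png

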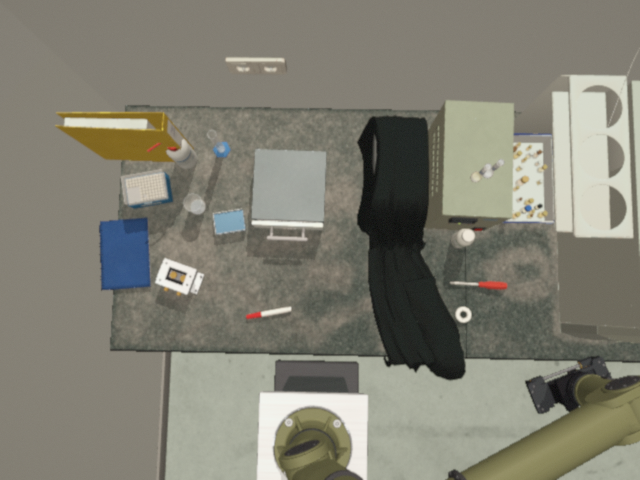

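View pics/side0.png

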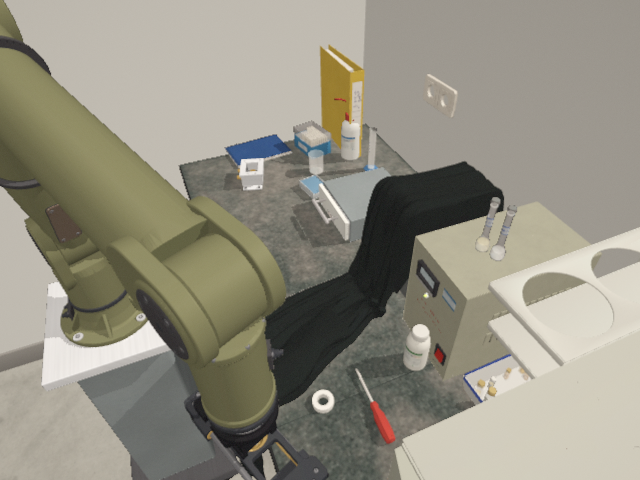

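View pics/wrist0.png

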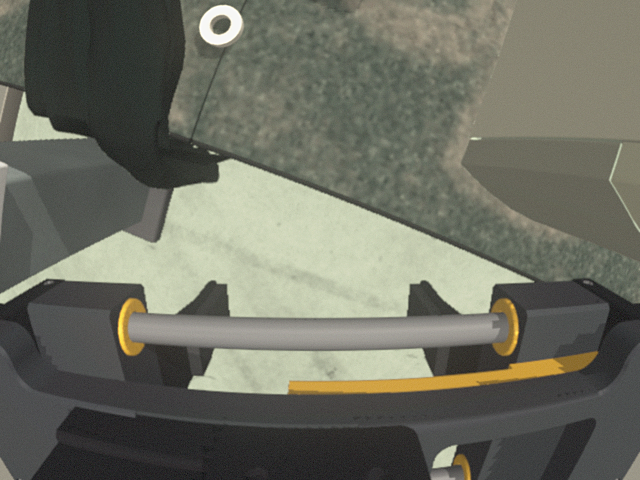

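```bash
cat > h.py <<'E'
import numpy as np,cv2
from cell import env
def w2c(n): return env.get_calibration(n)
def back(n,u,v,d=None,z=None,cal=None):
    c=cal or env.get_calibration(n);K=c["K"];T=np.linalg.inv(c["camera_from_world"])
    r=np.array([(u-K[0,2])/K[0,0],(v-K[1,2])/K[1,1],1.])
    o=T[:3,3];w=T[:3,:3]@r
    s=d if d is not None else (z-o[2])/w[2]
    return o+s*w
def cloud(n,d):
    c=env.get_calibration(n);K=c["K"];T=np.linalg.inv(c["camera_from_world"])
    v,u=np.mgrid[0:480,0:640]
    P=np.stack([(u-K[0,2])/K[0,0]*d,(v-K[1,2])/K[1,1]*d,d],-1)
    return P@T[:3,:3].T+T[:3,3]
E
python3 - <<'E'
from h import *
d=np.load("top0.npy");C=cloud("top",d)
for (u,v) in [(288,185),(290,238),(270,237),(307,237),(180,278),(228,222),(195,204),(270,313),(395,180),(410,300),(384,270),(475,160),(390,235),(300,330),(384,370)]:
    print((u,v),C[v,u].round(3))
p=cv2.imread("pics/top0.png")
cv2.imwrite("pics/c1.png",cv2.resize(p[240:310,140:220],(800,700)[:2],interpolation=cv2.INTER_CUBIC)[:600])
cv2.imwrite("pics/c2.png",cv2.resize(p[140:250,240:340],None,fx=5,fy=5,interpolation=cv2.INTER_CUBIC))
E
```

```text
(288, 185) [0.755 0.086 0.078]
(290, 238) [0.601 0.076 0.065]
(270, 237) [0.604 0.135 0.057]
(307, 237) [ 0.613  0.029 -0.001]
(180, 278) [0.48  0.404 0.018]
(228, 222) [0.651 0.267 0.018]
(195, 204) [0.707 0.373 0.004]
(270, 313) [0.382 0.132 0.016]
(395, 180) [ 0.725 -0.198  0.296]
(410, 300) [ 0.429 -0.274  0.057]
(384, 270) [ 0.515 -0.2    0.041]
(475, 160) [ 0.786 -0.405  0.274]
(390, 235) [ 0.607 -0.206  0.133]
(300, 330) [ 0.334  0.043 -0.007]
(384, 370) [ 0.129 -0.298 -0.825]
```

View pics/c1.png

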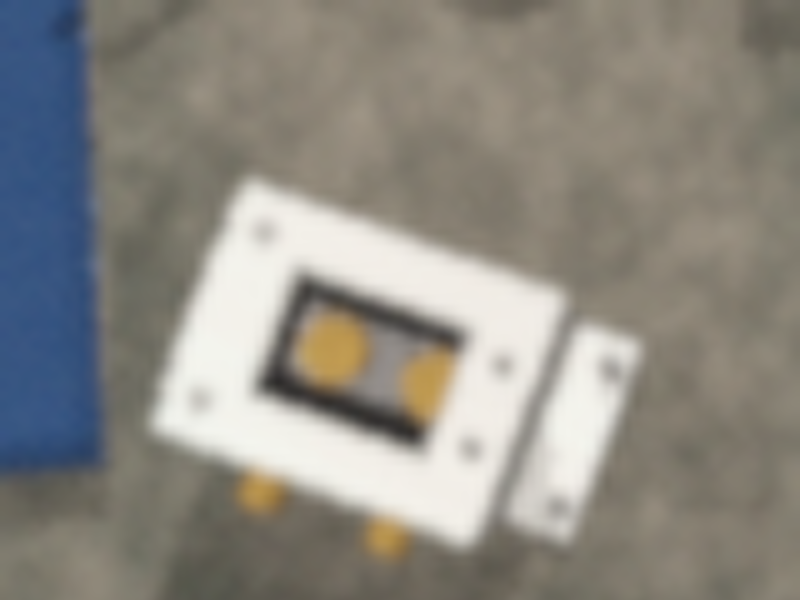

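View pics/c2.png

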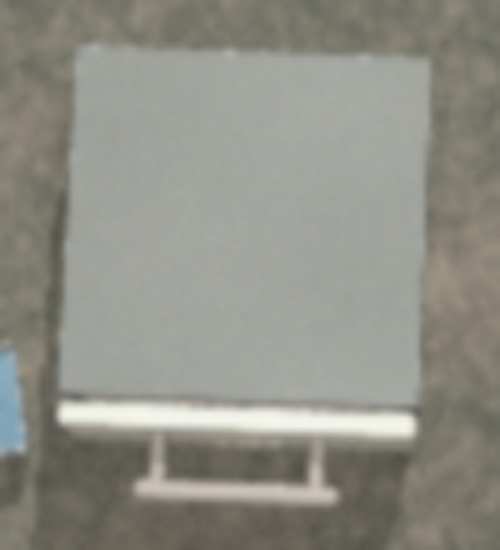

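```bash
python3 - <<'E'
from h import *
q=lambda x,y,s,u0,v0:((x+.5)/s-.5+u0,(y+.5)/s-.5+v0)
T=[back("top",*q(x,y,10,140,240),z=.05) for x,y in [(471,448),(503,366),(200,400),(263,232)]]
T=np.array(T);print(T.round(4));
L=np.array([[-40,13],[-40,-13],[40,26],[40,-26]])/1000.
A=T[:,:2]-T[:,:2].mean(0);B=L-L.mean(0)
th=np.arctan2((B[:,0]*A[:,1]-B[:,1]*A[:,0]).sum(),(B*A).sum());R=np.array([[np.cos(th),-np.sin(th)],[np.sin(th),np.cos(th)]])
c=T[:,:2].mean(0)-R@L.mean(0);print("housing",c,np.degrees(th),(R@L.T).T+c-T[:,:2])
H=[back("top",*q(x,y,5,240,140),z=.055) for x,y in [(135,490),(340,496)]];print("handle",H,np.mean(H,0),np.linalg.norm(H[0]-H[1]))
F=[back("top",*q(x,y,5,240,140),z=.08) for x,y in [(77,47),(431,58),(418,408),(62,390)]];print("cab",np.array(F).round(4))
F=[back("top",*q(x,y,5,240,140),z=.076) for x,y in [(58,402),(416,412)]];print("front",np.array(F).round(4))
E
```

```text
[[0.4604 0.375  0.05  ]
 [0.4845 0.3668 0.05  ]
 [0.4727 0.455  0.05  ]
 [0.5222 0.4392 0.05  ]]
housing [0.48493138 0.40901271] 71.88452689848909 [[-2.58896060e-04  2.38690988e-05]
 [ 3.76005739e-04  1.43069011e-04]
 [-1.34059891e-05  7.96351078e-05]
 [-1.03703690e-04 -2.46573217e-04]]
handle [array([0.60183917, 0.14558144, 0.055     ]), array([0.60076275, 0.02535849, 0.055     ])] [0.60130096 0.08546996 0.055     ] 0.1202277671504398
cab [[ 0.8603  0.1855  0.08  ]
 [ 0.8576 -0.0226  0.08  ]
 [ 0.6499 -0.0193  0.08  ]
 [ 0.6563  0.1871  0.08  ]]
front [[ 0.6498  0.1897  0.076 ]
 [ 0.6482 -0.0182  0.076 ]]
```

carry_out --pt "0.01 0.015 0.005 2 0.4" --pt "0.025 0.04 0.01 6 0.4" --pt "0.045 0.07 0.02 11 0.4" --pt "0.065 0.1 0.02 16 0.4" --pt "0.085 0.13 0.02 21 0.4" --pt "0.105 0.16 0.02 26 0.4" --pt "0.125 0.19 0.02 31 0.4" --pt "0.145 0.22 0.02 36 0.4" --pt "0.165 0.25 0.02 41 0.4" --pt "0.185 0.285 0.02 46 0.4" --pt "0.205 0.32 0.02 51 0.4" --pt "0.225 0.36 0.02 56 0.4" --pt "0.245 0.4 0.02 60 0.4" --pt "0.265 0.44 0.02 63 0.4" --pt "0.285 0.48 0.01 65 0.4" --pt "0.295 0.52 0.0 67 0.4" --pt "0.3 0.56 0.0 68.75 0.4" --pt "0.3 0.6 0.0 68.75 0.4" --pt "0.3 0.62 0.0 68.75 0.4" --pt "0.3 0.62 0.0 68.75 0.4"

```text
time_s: 2.15
tool_pos: [0.5345, 0.0198, 0.4053]
tool_rot: [-180.0, -0.0, 0.5]
force: [0.2, -0.7, 0.3]
grip_width: 0.0261
```

```bash
cat >> h.py <<'E'
from scipy.spatial.transform import Rotation as Ro
def wpose():
    o=env.get_obs();T=np.eye(4);T[:3,:3]=Ro.from_euler("xyz",o["tool_rot"],degrees=True).as_matrix();T[:3,3]=o["tool_pos"]
    return T
def wback(T,u,v,z):
    c=env.get_calibration("wrist");K=c["K"];x,y=u-K[0,2],v-K[1,2];r=np.hypot(x,y);a=r/K[0,0]
    ray=np.array([np.sin(a)*x/r,np.sin(a)*y/r,np.cos(a)]);W=T@c["T_tool_cam"]
    w=W[:3,:3]@ray;o=W[:3,3];return o+(z-o[2])/w[2]*w
def wproj(T,P):
    c=env.get_calibration("wrist");K=c["K"];W=np.linalg.inv(T@c["T_tool_cam"])
    p=W[:3,:3]@np.asarray(P)+W[:3,3];a=np.arctan2(np.hypot(p[0],p[1]),p[2]);s=a*K[0,0]/np.hypot(p[0],p[1])
    return np.array([K[0,2]+s*p[0],K[1,2]+s*p[1]])
def wsnap(n):
    T=wpose();p,d=env.read_camera("wrist");cv2.imwrite(f"pics/{n}.png",p[:,:,::-1]);np.save(n+"_T.npy",T);np.save(n+"_d.npy",d);return T,p,d
E
python3 - <<'E'
from h import *
T,p,d=wsnap("w1");print(T.round(4))
for P in [(.601,.0855,.055),(.601,.0305,.055),(.601,.1405,.055)]: print(wproj(T,P))
E
```

```text
[[ 1.000e+00  9.500e-03  5.000e-04  5.345e-01]
 [ 9.500e-03 -1.000e+00  9.000e-04  1.980e-02]
 [ 5.000e-04 -8.000e-04 -1.000e+00  4.053e-01]
 [ 0.000e+00  0.000e+00  0.000e+00  1.000e+00]]
[393.42207709 157.20787134]
[390.94983473 217.35734475]
[394.62850093  96.61760803]
```

View pics/w1.png

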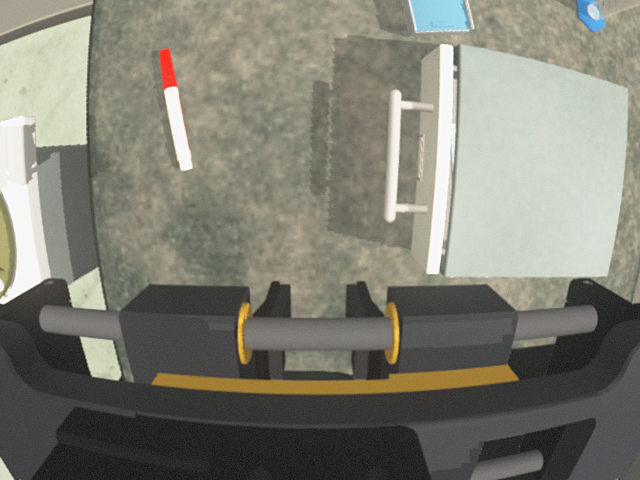

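```bash
python3 - <<'E'
from h import *
o=env.get_obs();print(o["time_s"],o["tool_pos"],o["tool_rot"],o["joint_velocities"].round(2))
E
```

```text
2.2 [0.53481629 0.01692374 0.4051679 ] [ 1.79960312e+02 -1.74162438e-02  3.27944290e-01] [ 1.99  0.37  3.06 -0.05  1.11  0.04  0.36]
```

carry_out --pt "0.015 0.02 -0.02 0 0.4" --pt "0.04 0.045 -0.05 0 0.4" --pt "0.06 0.065 -0.08 -0.5 0.4" --pt "0.065 0.0715 -0.1 -0.5 0.4" --pt "0.065 0.0715 -0.1 -0.5 0.4" --pt "0.065 0.0715 -0.1 -0.5 0.4" --pt "0.065 0.0715 -0.1 -0.5 0.4"

```text
time_s: 2.9
tool_pos: [0.6008, 0.0843, 0.3064]
tool_rot: [179.9, -0.1, -0.6]
force: [0.6, 0.0, 0.4]
grip_width: 0.0258
```

```bash
python3 - <<'E'
from h import *
T,p,d=wsnap("w2");print(T[:3,3].round(4),env.get_obs()["tool_rot"])
for P in [(.601,.0855,.055),(.601,.0305,.055),(.601,.1405,.055)]: print(wproj(T,P))
E
```

```text
[0.6008 0.0843 0.3064] [ 1.79942730e+02 -1.58204624e-01 -6.05057559e-01]
[318.06382053 257.73876757]
[318.86397982 332.33269141]
[317.15211128 172.8293275 ]
```

View pics/w2.png

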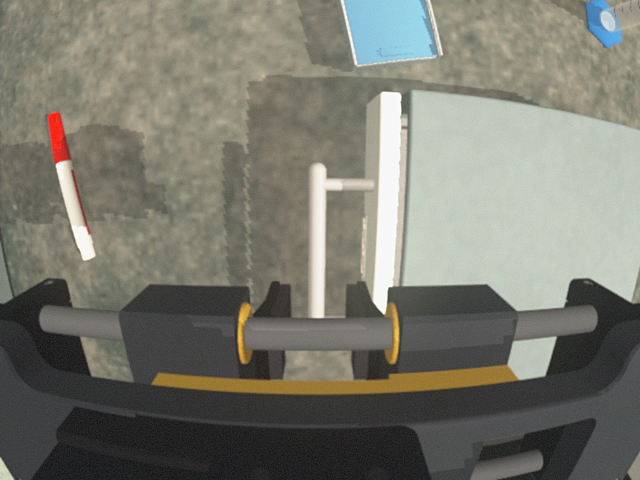

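carry_out --pt "0 0.002 -0.02 0 0.4" --pt "0 0.002 -0.045 0 0.4" --pt "0 0.002 -0.065 0 0.4" --pt "0 0.002 -0.08 0 0.4" --pt "0 0.002 -0.086 0 0.4" --pt "0 0.002 -0.086 0 0.4" --pt "0 0.002 -0.086 0 0.6" --pt "0 0.002 -0.086 0 0.8" --pt "0 0.002 -0.086 0 1" --pt "0 0.002 -0.086 0 1" --pt "0 0.002 -0.086 0 1" --grip_force 25

```text
time_s: 4.05
tool_pos: [0.6008, 0.0878, 0.2197]
tool_rot: [180.0, -0.1, -0.5]
force: [-1.2, -0.7, 5.0]
grip_width: 0.0098
```

carry_out --pt "-0.005 0 0 0 1" --pt "-0.015 0 0 0 1" --pt "-0.03 0 0 0 1" --pt "-0.045 0 0 0 1" --pt "-0.06 0.0005 0 0 1" --pt "-0.075 0.0005 0 0 1" --pt "-0.09 0.001 0 0 1" --pt "-0.105 0.001 0 0 1" --pt "-0.12 0.001 0 0 1" --pt "-0.13 0.001 0 0 1" --pt "-0.138 0.001 0 0 1" --pt "-0.144 0.001 0 0 1" --pt "-0.146 0.001 0 0 1" --pt "-0.146 0.001 0 0 1"

```text
time_s: 5.45
tool_pos: [0.454, 0.0903, 0.2196]
tool_rot: [-179.9, -0.1, -0.5]
force: [0.0, 3.8, 8.0]
grip_width: 0.0104
```

carry_out --pt "-0.003 0 0 0 1" --pt "-0.006 0 0 0 1" --pt "-0.008 0 0 0 1" --pt "-0.01 0 0 0 1" --pt "-0.01 0 0 0 1" --pt "-0.01 0 0 0 1"

```text
time_s: 6.05
tool_pos: [0.4443, 0.0905, 0.2196]
tool_rot: [-179.9, -0.1, -0.4]
force: [0.7, 5.1, 7.4]
grip_width: 0.01
```

```bash
python3 - <<'E'
from h import *
p,d=env.read_camera("top");cv2.imwrite("pics/t1.png",cv2.resize(p[150:300,200:360,::-1],None,fx=5,fy=5,interpolation=cv2.INTER_CUBIC)[:750,:800][:600])
E
```

```text
(no output)
```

View pics/t1.png

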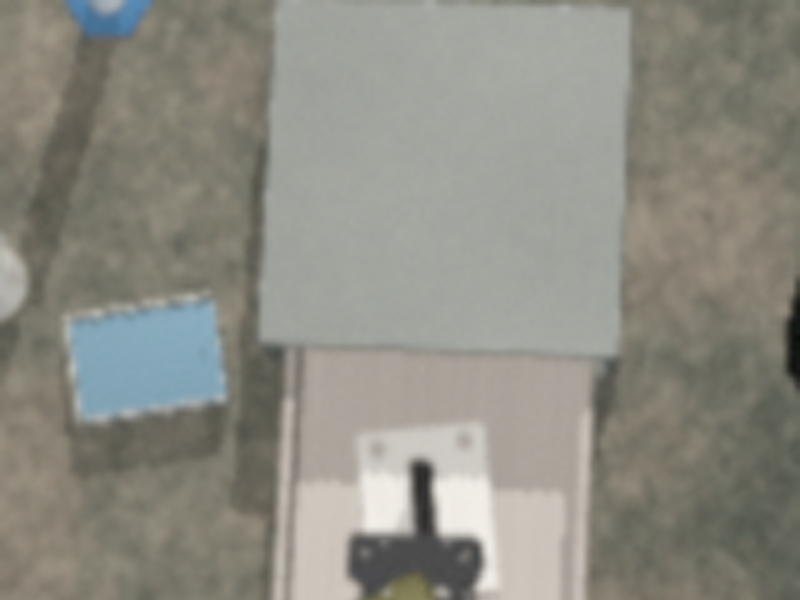

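carry_out --pt "0 0 0 0 0.45" --pt "0 0 0 0 0.45" --pt "0 0 0.02 0 0.45" --pt "0 0 0.05 0 0.45" --pt "0 0 0.09 0 0.0" --pt "0.0 0 0.13 0 0.0" --pt "0.02 -0.01 0.16 -8 0" --pt "0.04 -0.03 0.18 -16 0" --pt "0.05 -0.04 0.18 -24 0" --pt "0.05 -0.04 0.18 -32 0" --pt "0.05 -0.04 0.18 -40 0" --pt "0.05 -0.04 0.18 -48 0" --pt "0.05 -0.04 0.18 -56 0" --pt "0.05 -0.04 0.18 -64 0" --pt "0.05 -0.04 0.18 -72 0" --pt "0.05 -0.04 0.18 -80 0" --pt "0.05 -0.04 0.18 -86 0" --pt "0.05 -0.04 0.18 -89.5 0" --pt "0.05 -0.04 0.18 -89.5 0" --pt "0.05 -0.04 0.18 -89.5 0"

```text
time_s: 8.1
tool_pos: [0.494, 0.0484, 0.3981]
tool_rot: [179.9, -0.0, -89.9]
force: [0.3, 0.3, -0.2]
grip_width: 0.0436
```

```bash
python3 - <<'E'
from h import *
T,p,d=wsnap("w3");print(T[:3,3].round(4),env.get_obs()["tool_rot"],env.get_obs()["force"])
p,d=env.read_camera("top");cv2.imwrite("pics/t2f.png",p[:,:,::-1]);cv2.imwrite("pics/t2.png",cv2.resize(p[150:310,200:360,::-1],None,fx=5,fy=5,interpolation=cv2.INTER_CUBIC)[200:800,:])
E
```

```text
[0.494  0.0484 0.3981] [ 1.79926856e+02 -1.94523572e-02 -8.99453270e+01] [0.31699784 1.05318072 0.44196403]
```

View pics/w3.png

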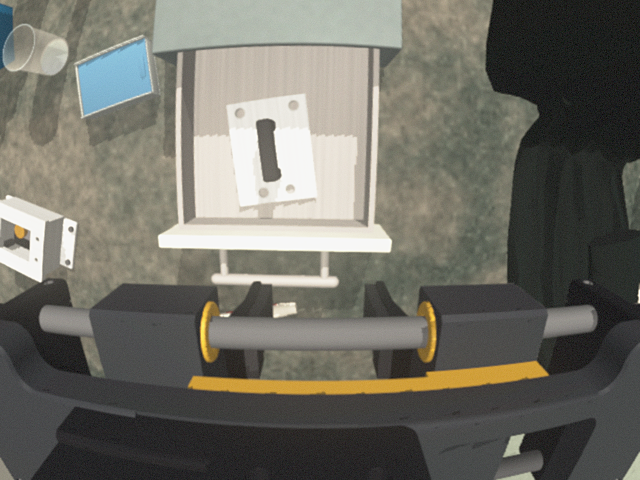

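View pics/t2.png

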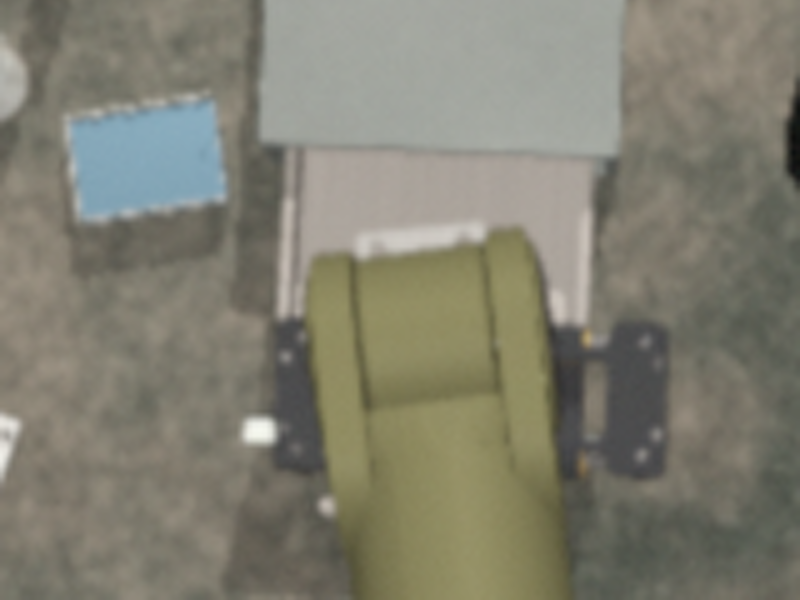

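```bash
python3 - <<'E'
import cv2
p=cv2.imread("pics/w3.png");cv2.imwrite("pics/w3c.png",cv2.resize(p[85:215,210:335],None,fx=6,fy=6,interpolation=cv2.INTER_CUBIC)[:600])
cv2.imwrite("pics/w3d.png",cv2.resize(p[180:300,0:120],None,fx=5,fy=5,interpolation=cv2.INTER_CUBIC)[:600])
E
```

```text
(no output)
```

View pics/w3c.png

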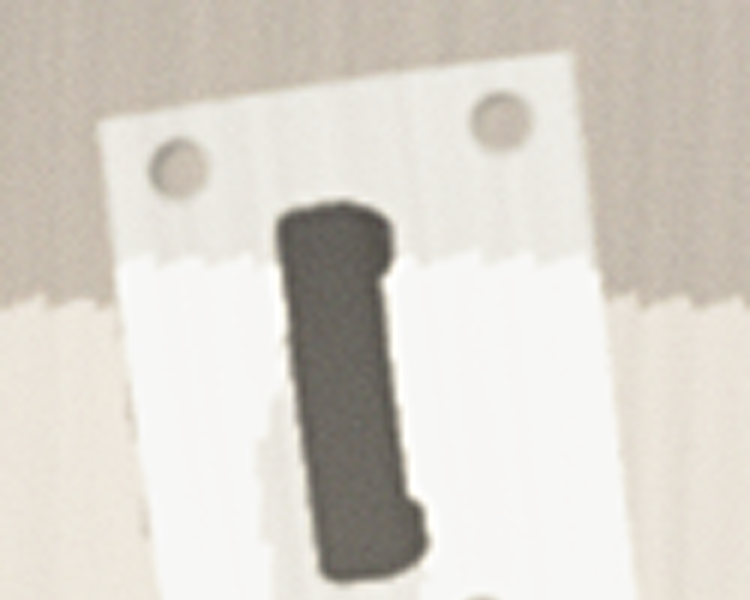

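```bash
cat >> h.py <<'E'
L4=np.array([[-40,13],[-40,-13],[40,26],[40,-26]])/1000.
def fit(T):
    T=np.array(T)[:,:2];A=T-T.mean(0);B=L4-L4.mean(0)
    th=np.arctan2((B[:,0]*A[:,1]-B[:,1]*A[:,0]).sum(),(B*A).sum());R=np.array([[np.cos(th),-np.sin(th)],[np.sin(th),np.cos(th)]])
    c=T.mean(0)-R@L4.mean(0);return c,np.degrees(th),((R@L4.T).T+c-T)*1000
E
python3 - <<'E'
from h import *
T=np.load("w3_T.npy")
P=[wback(T,*q,.022) for q in [(264,192),(291,188),(240,113),(293.3,105)]]
print(np.array(P).round(4),fit(P))
p=cv2.imread("pics/w3.png");cv2.imwrite("pics/w3e.png",cv2.resize(p[165:215,220:320],None,fx=8,fy=8,interpolation=cv2.INTER_CUBIC)[:600])
E
```

```text
[[0.5222 0.1009 0.022 ]
 [0.5258 0.0745 0.022 ]
 [0.5997 0.1232 0.022 ]
 [0.6058 0.0719 0.022 ]] (array([0.56336581, 0.09262004]), np.float64(7.122887041293304), array([[-0.11404066, -0.29230437],
       [-0.53689707,  0.23763265],
       [ 0.17144683,  0.2180436 ],
       [ 0.4794909 , -0.16337188]]))
```

View pics/w3e.png

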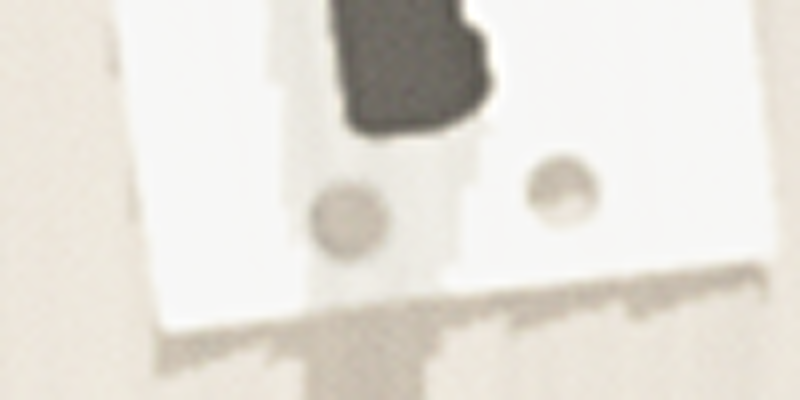

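View pics/w3d.png

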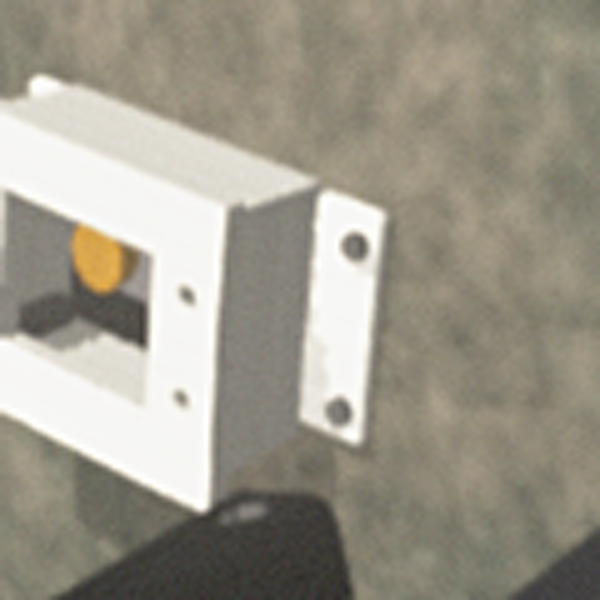

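carry_out --pt "0.02 0.015 -0.02 3 0" --pt "0.045 0.03 -0.05 7 0" --pt "0.065 0.042 -0.08 7 0" --pt "0.069 0.044 -0.1 7 0" --pt "0.069 0.044 -0.1 7 0" --pt "0.069 0.044 -0.1 7 0" --pt "0.069 0.044 -0.1 7 0"

```text
time_s: 8.9
tool_pos: [0.5638, 0.0925, 0.3003]
tool_rot: [-179.9, -0.0, -83.0]
force: [0.0, -0.1, 0.6]
grip_width: 0.0436
```

```bash
python3 - <<'E'
from h import *
T,p,d=wsnap("w4");print(T[:3,3].round(4),env.get_obs()["tool_rot"],env.get_obs()["joint_velocities"].round(1))
print([wproj(T,(.5634,.0926,z)) for z in (.057,.049)])
E
```

```text
[0.5638 0.0925 0.3003] [-1.79852786e+02 -5.35351855e-02 -8.30290646e+01] [ 0.  -0.2 -0.   0.1  0.  -0.1 -0.1]
[array([318.02026339, 263.75053934]), array([318.01026132, 259.99786297])]
```

View pics/w4.png

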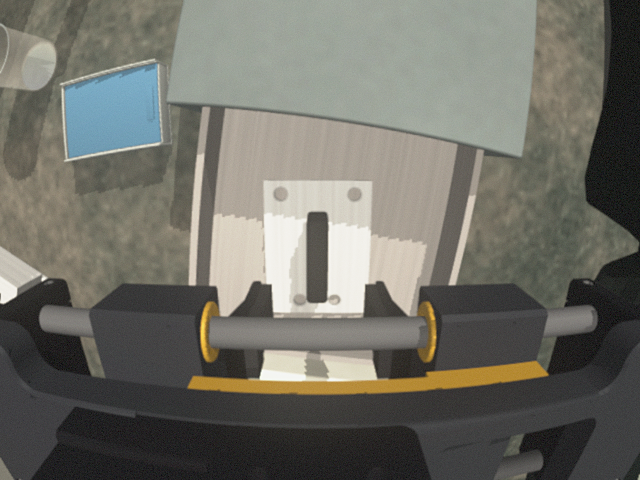

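carry_out --pt "0 0 -0.02 0 0" --pt "0 0 -0.045 0 0" --pt "0 0 -0.065 0 0" --pt "0 0 -0.08 0 0" --pt "0 0 -0.086 0 0" --pt "0 0 -0.086 0 0" --pt "0 0 -0.086 0 0.4" --pt "0 0 -0.086 0 0.7" --pt "0 0 -0.086 0 1" --pt "0 0 -0.086 0 1" --pt "0 0 -0.086 0 1" --pt "0 0 -0.086 0 1" --grip_force 30

```text
time_s: 10.15
tool_pos: [0.5636, 0.0927, 0.2131]
tool_rot: [-180.0, -0.0, -83.0]
force: [0.1, -0.9, 1.4]
grip_width: 0.0137
```

carry_out --pt "0 0 0.01 0 1" --pt "0 0 0.03 0 1" --pt "0 0 0.055 0 1" --pt "0 0 0.085 0 1" --pt "0 0 0.115 0 1" --pt "0 0.005 0.14 0 1" --pt "-0.005 0.02 0.15 4 1" --pt "-0.015 0.04 0.15 9 1" --pt "-0.02 0.065 0.15 15 1" --pt "-0.03 0.09 0.15 21 1" --pt "-0.04 0.12 0.15 28 1" --pt "-0.05 0.15 0.15 35 1" --pt "-0.06 0.18 0.15 42 1" --pt "-0.065 0.205 0.15 49 1" --pt "-0.07 0.225 0.15 55 1" --pt "-0.075 0.24 0.15 60 1" --pt "-0.078 0.25 0.15 64 1" --pt "-0.078 0.25 0.15 64.8 1" --pt "-0.078 0.25 0.15 64.8 1" --pt "-0.078 0.25 0.15 64.8 1"

```text
time_s: 12.15
tool_pos: [0.4861, 0.3417, 0.3628]
tool_rot: [180.0, -0.0, -18.4]
force: [0.1, 0.4, -1.1]
grip_width: 0.0135
```

```bash
python3 - <<'E'
from h import *
T,p,d=wsnap("w5");o=env.get_obs();print(T[:3,3].round(4),o["tool_rot"],o["force"],o["joint_velocities"].round(1),o["qpos"].round(1))
E
```

```text
[0.4861 0.3417 0.3628] [ 1.79958232e+02 -3.31989818e-02 -1.83511338e+01] [-0.28022327 -0.54825298 -1.2341429 ] [ 0.  -0.  -0.1  0.  -0.   0.1  0.1] [  9.   22.5 -58.2  93.1  19.6  75.5 -70.5]
```

View pics/w5.png

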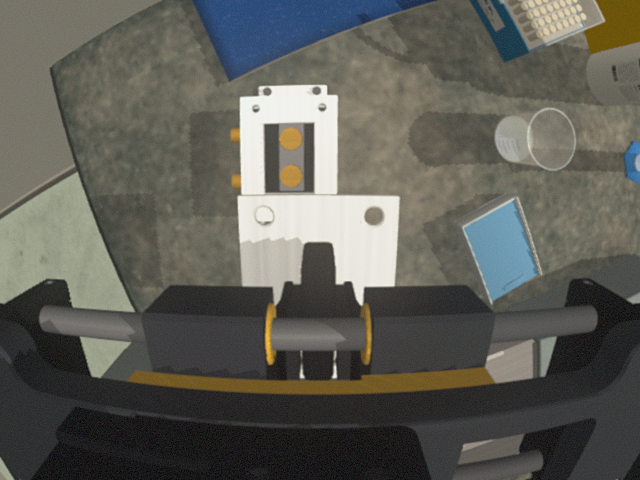

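```bash
python3 - <<'E'
from h import *
p=cv2.imread("pics/w5.png");cv2.imwrite("pics/w5a.png",cv2.resize(p[80:240,220:420],None,fx=4,fy=4,interpolation=cv2.INTER_CUBIC)[:640][:600])
cv2.imwrite("pics/w5b.png",cv2.resize(p[80:155,235:335],None,fx=8,fy=8,interpolation=cv2.INTER_CUBIC)[:600])
E
```

```text
(no output)
```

View pics/w5a.png

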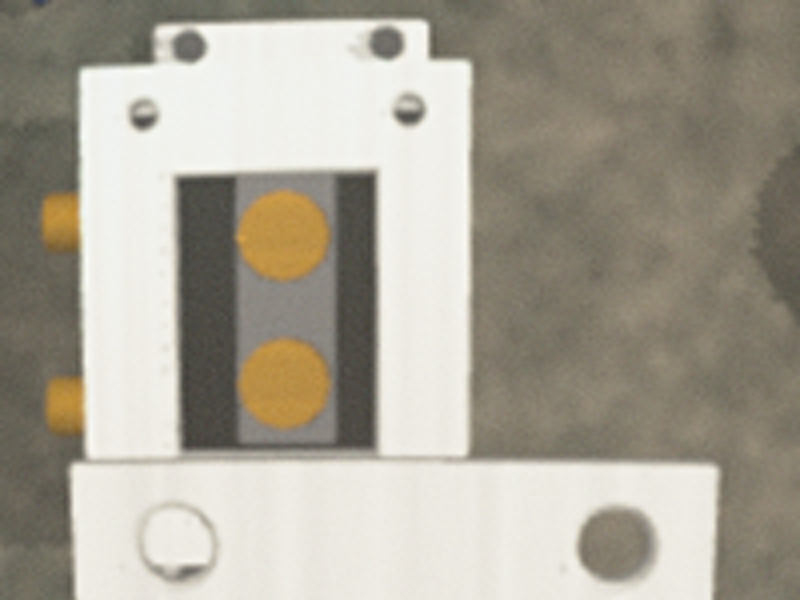

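View pics/w5b.png

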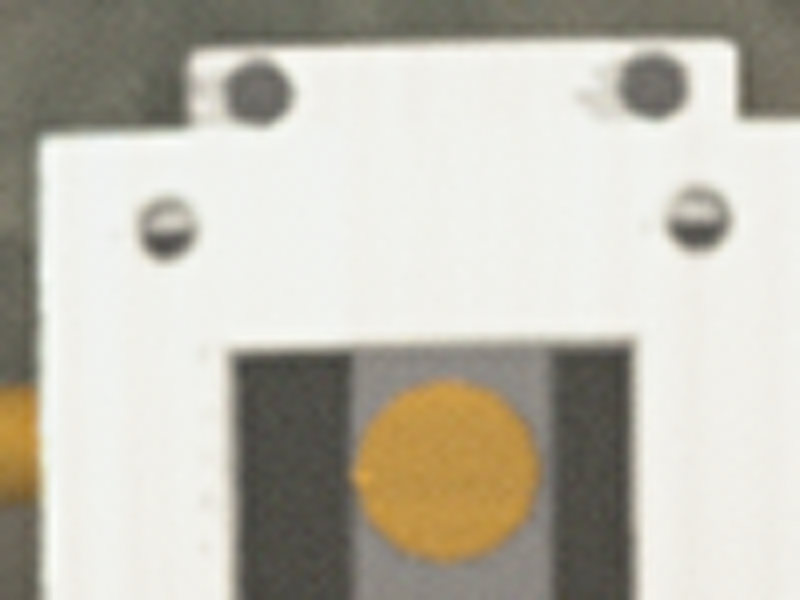

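```bash
python3 - <<'E'
from h import *
T=np.load("w5_T.npy");d=np.load("w5_d.npy")
def pair(a,b):  # hole2 (left,+y), hole3
    a,b=a[:2],b[:2];y=a-b;th=np.degrees(np.arctan2(-y[0],y[1]));x=np.array([y[1],-y[0]])/np.linalg.norm(y)
    return (a+b)/2-.04*x,th,np.linalg.norm(y)
zt=T[2,3]-.164-.032+.005
for z in (zt-.003,zt,zt+.003):print("plate",z,pair(wback(T,264,215,z),wback(T,373.7,215.2,z)))
for z in (.05,):print("housing",pair(wback(T,255.4,108.2,z),wback(T,321.9,106.9,z)))
print("tcp yaw",-18.35+90)
E
```

```text
plate 0.16877686926996616 (array([0.48601126, 0.34173629]), np.float64(71.55811634179474), np.float64(0.05259577636488144))
plate 0.17177686926996616 (array([0.48617653, 0.34226469]), np.float64(71.55811634179476), np.float64(0.05168981365708535))
plate 0.17477686926996616 (array([0.4863418 , 0.34279309]), np.float64(71.55811634179479), np.float64(0.05078385094928931))
housing (array([0.48410197, 0.40969526]), np.float64(71.68421883797033), np.float64(0.05193766352991973))
tcp yaw 71.65
```

carry_out --pt "0 0.01 0 0.2 1" --pt "-0.0005 0.025 0 0.2 1" --pt "-0.001 0.04 -0.005 0.2 1" --pt "-0.0015 0.055 -0.02 0.2 1" --pt "-0.0018 0.064 -0.035 0.2 1" --pt "-0.0018 0.0675 -0.05 0.2 1" --pt "-0.0018 0.0675 -0.065 0.2 1" --pt "-0.0018 0.0675 -0.08 0.2 1" --pt "-0.0018 0.0675 -0.09 0.2 1" --pt "-0.0018 0.0675 -0.097 0.2 1" --pt "-0.0018 0.0675 -0.102 0.2 1" --pt "-0.0018 0.0675 -0.105 0.2 1" --pt "-0.0018 0.0675 -0.105 0.2 1" --pt "-0.0018 0.0675 -0.105 0.2 1" --pt "-0.0018 0.0675 -0.105 0.2 1"

```text
time_s: 13.7
tool_pos: [0.4838, 0.4103, 0.2583]
tool_rot: [-180.0, -0.0, -18.0]
force: [0.7, 0.1, -0.9]
grip_width: 0.0137
```

```bash
python3 - <<'E'
from h import *
T,p,d=wsnap("w6");o=env.get_obs();print(T[:3,3].round(4),o["tool_rot"],o["force"],o["joint_velocities"].round(1))
ims=[cv2.resize(p[150:300,230:430,::-1],None,fx=4,fy=4,interpolation=cv2.INTER_CUBIC)]
cv2.imwrite("pics/w6a.png",ims[0])
p,d=env.read_camera("side");cv2.imwrite("pics/s6.png",cv2.resize(p[130:210,210:310,::-1],None,fx=7,fy=7,interpolation=cv2.INTER_CUBIC))
p,d=env.read_camera("top");cv2.imwrite("pics/t6.png",cv2.resize(p[240:310,140:220,::-1],None,fx=8,fy=8,interpolation=cv2.INTER_CUBIC))
E
```

```text
[0.4838 0.4103 0.2583] [-1.79966951e+02 -3.11190890e-02 -1.80030149e+01] [-0.50609768  0.91987823 -1.83032246] [-0.1 -0.   0.1  0.  -0.1 -0.1  0. ]
```

View pics/w6a.png

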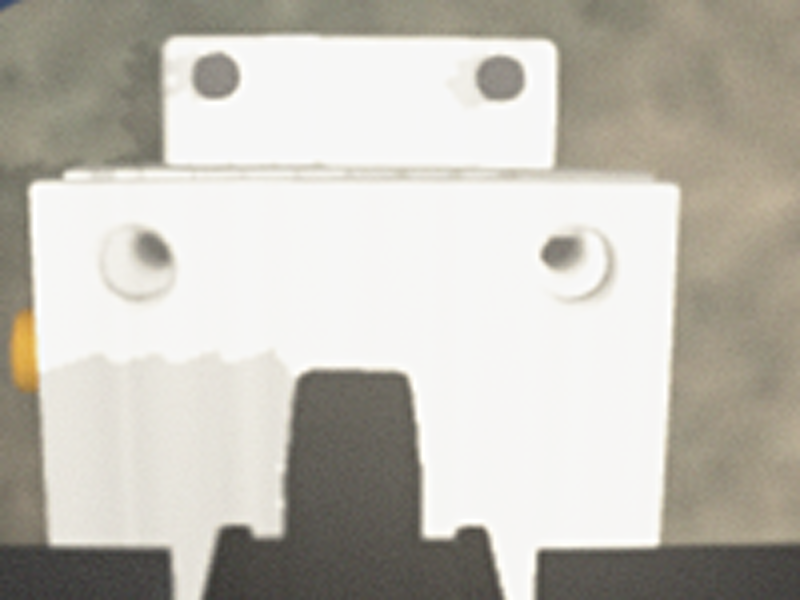

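View pics/s6.png

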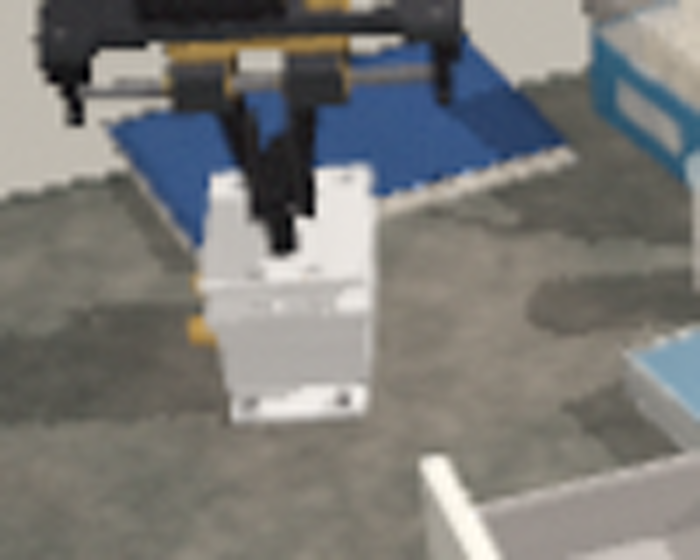

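View pics/t6.png

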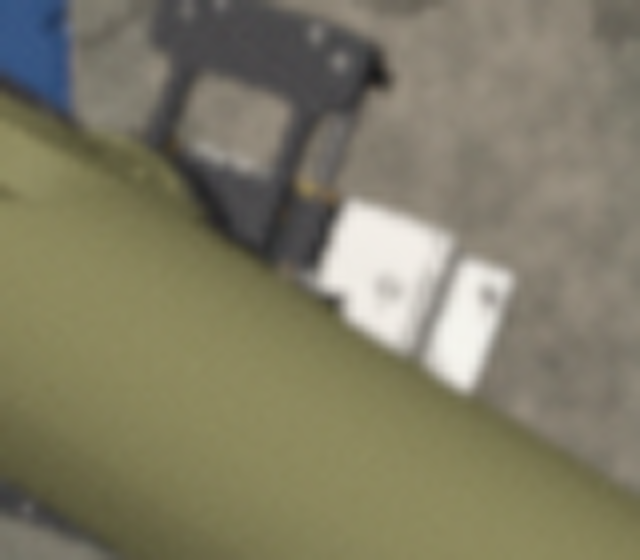

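```bash
python3 - <<'E'
from h import *
T=np.load("w6_T.npy");f=lambda x,y,z:wback(T,(x+.5)/4-.5+230,(y+.5)/4-.5+150,z)
zt=T[2,3]-.191
A=[f(138,261,zt),f(577,262,zt)];B=[f(154,247,.05),f(561,252,.05)]
print(A,B);print([(b-a)[:2]*1000 for a,b in zip(A,B)],np.linalg.norm(A[0]-A[1]),np.linalg.norm(B[0]-B[1]))
d=np.load("w6_d.npy")
c=env.get_calibration("wrist");W=T@c["T_tool_cam"]
for u,v in [(310,200),(310,215),(285,180),(380,180),(310,175)]:
    K=c["K"];x,y=u-K[0,2],v-K[1,2];r=np.hypot(x,y);a=r/K[0,0];ray=np.array([np.sin(a)*x/r,np.sin(a)*y/r,np.cos(a)]);print(W[:3,:3]@(ray/ray[2]*d[v,u])+W[:3,3])
p=cv2.imread("pics/w6.png");cv2.imwrite("pics/w6b.png",cv2.resize(p[195:235,245:395],None,fx=5.3,fy=5.3,interpolation=cv2.INTER_CUBIC))
E
```

```text
[array([0.47191478, 0.45729111, 0.06733098]), array([0.52107851, 0.44120379, 0.06733098])] [array([0.47111819, 0.45614611, 0.05      ]), array([0.52101014, 0.43925803, 0.05      ])]
[array([-0.79659003, -1.14499875]), array([-0.06837053, -1.94576353])] 0.05172884575695258 0.05267269968876936
[0.49464748 0.45716052 0.06708453]
[0.49245444 0.45047574 0.06747853]
[0.47983486 0.46630023 0.00596173]
[ 0.53768895  0.44719744 -0.00080519]
[0.49569501 0.46435488 0.00598126]
```

carry_out --pt "-0.0003 -0.001 -0.002 0 1" --pt "-0.0003 -0.001 -0.002 0 1" --pt "-0.0003 -0.001 -0.002 0 1" --pt "-0.0003 -0.001 -0.002 0 1" --pt "-0.0003 -0.001 -0.002 0 1" --pt "-0.0003 -0.001 -0.002 0 1"

```text
time_s: 14.45
tool_pos: [0.4834, 0.4092, 0.2558]
tool_rot: [-180.0, -0.0, -18.0]
force: [-0.3, 1.3, -0.4]
grip_width: 0.0135
```

```bash
python3 - <<'E'
from h import *
T,p,d=wsnap("w7");o=env.get_obs();print(T[:3,3].round(4),o["tool_rot"],o["force"],o["joint_velocities"].round(2),o["grip_width"])
cv2.imwrite("pics/w7a.png",cv2.resize(p[180:240,240:400,::-1],None,fx=5,fy=5,interpolation=cv2.INTER_CUBIC))
E
```

```text
[0.4834 0.4092 0.2558] [-1.79997542e+02 -2.93063403e-03 -1.80035268e+01] [ 0.19466535 -1.04428534 -1.2809138 ] [-0.04  0.09  0.06  0.11  0.02 -0.1  -0.05] 0.0136416467400502
```

View pics/w7a.png

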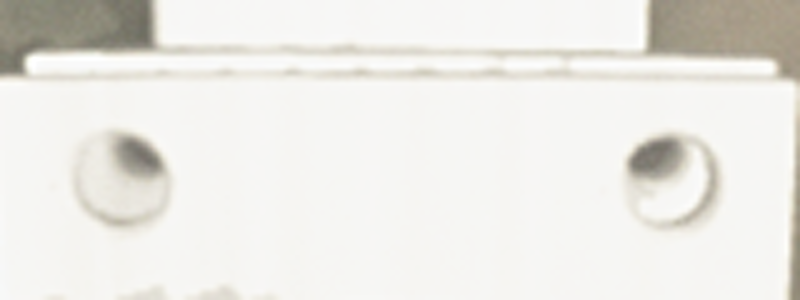

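```bash
python3 - <<'E'
from h import *
T=np.load("w7_T.npy");im=cv2.imread("pics/w7a.png");zt=T[2,3]-.191
pr=lambda P:((wproj(T,P)-[240,180]+.5)*5-.5)
def circ(c,r,z,col):
    pts=np.array([pr((c[0]+r*np.cos(t),c[1]+r*np.sin(t),z)) for t in np.linspace(0,6.28,40)]).round().astype(int);cv2.polylines(im,[pts],True,col,1)
th=np.radians(71.99);R=np.array([[np.cos(th),-np.sin(th)],[np.sin(th),np.cos(th)]])
for l in L4[2:]:
    c=T[:2,3]+R@l;circ(c,.0045,zt,(0,0,255));circ(c,.0045,zt-.005,(0,160,255));circ(c,.003,.05,(0,160,0))
cv2.imwrite("pics/w7o.png",im)
E
```

```text
(no output)
```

View pics/w7o.png

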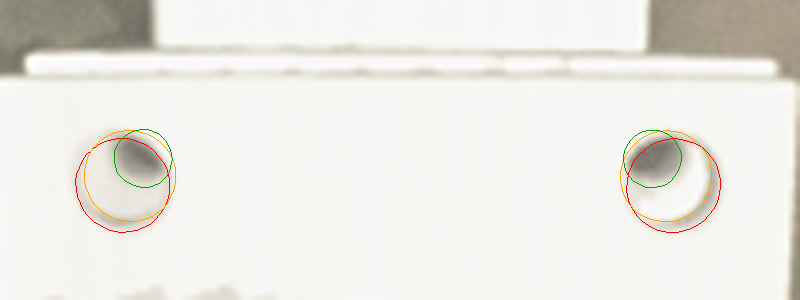

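```bash
python3 -c "
from cell import env
print(env.sign_off())"
```

```text
the job is handed in; nothing more can be done
None
```

I pulled the drawer open by its bar handle to about 0.157 m. I then took the plate out by its black handle, turned it to match the housing (yaw about 72°), and handed the job in at about 14.5 s. The gripper was still holding the plate over the housing.

- **Height and grip:** The underside was about 10 mm above the flange. A depth check one step earlier, 2.5 mm higher, put it at 12 mm, which agrees. The finger opening was 13.6 mm on the 14 mm bar, and the arm was at rest with joint speeds of 0.1°/s or less.
- **Wide-pair holes:** The final overlay put the wide-pair holes within about 1 mm of their threads. The measured offset was 1–2 mm before the last 1 mm correction.
- **Close-pair holes:** These were out of view under the gripper at the end, so their alignment is inferred from the plate and housing poses. The housing position from the top and wrist cameras disagreed by about 1 mm and 0.2°.
- **Bystanders:** I planned the path clear of them and saw none moved in the pictures I took, but I did not measure each one at the end.

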